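# Wedge a spring clip out of its groove on a shaft

## Task

Take the saddle spring clip off the shaft in the V-blocks: hold the wooden wedge by its thick end, slide its thin end along the top of the shaft and under the clip's arch until the clip springs out of its grip, raise it clear of the shaft hanging on the wedge, lay wedge and clip together in the grey parts tray and let go. The shaft is a ground bearing seat and the clip pulls down with nearly 20 N, so feel your way and lift a little as you push: the wedge must never bear on the shaft with more than 14 N, nor jam against the clip with more than 30 N. Never touch the clip with the gripper, do not let it fly off or drop it on the bench, and leave the other tools where they are.

Things in the scene. Friction and masses are not known exactly. Their poses are not given: they have to be found in the camera images.
- groove_top (a point): Point on the top line of the shaft over the middle of the clip's groove (14 mm wide, 5 mm deep). Fixed. x across the shaft (level), y along it to its free end (65 mm away), z up; 105 mm above the bench. Along -y the top is bare for 97 mm, then comes a hold-down strap (10 mm thick on the shaft, nuts to 20 mm above it).
- shaft: Level steel shaft, 50 mm diameter, fixed in two dark V-blocks on a blue base plate (116x196 mm): origin on its axis, 25 mm below the top line, 35 mm from the groove towards the aluminium pulley; y to the free end. The V-blocks reach no higher than the axis; only strap and pulley (84 mm diameter) do.
- clip_arch (a point): Middle of the underside of the flat arch of the dark spring-steel saddle clip, 4.8 mm above the shaft while seated. x across the shaft, y to its free end, z up. Arch 58 mm across, 22 mm along the shaft, 2.4 mm thick, plain edges.
- spring_clip: The loose clip (60 g), an upside-down U over the shaft: origin 29.8 mm below the arch point (on the shaft's axis while seated), same axes. Four short prongs sit on the shaft, 40 mm clear between left and right. Two sprung legs, 9 mm wide, lie in the groove, crimped inward to grip 8.5 mm below the shaft's widest line. Feet 47 mm below the arch. Along the shaft it has 2.5 mm play.
- clip_leg_r (a joint): Spring hinge of the clip's leg on its +x side (rad): about -0.04 seated, grows to about 0.03 as the leg spreads to the shaft's widest line, -0.12 when free. The springs pull the clip down with up to 20 N at a rise of 1 to 4 mm, then less; raised 9 to 12 mm the legs pass the widest line and close over the top half: it jumps 12 mm higher, loose, and may lean over.
- clip_leg_l (a joint): The same for the leg on the -x side. With a wedge under the arch the closed legs (crimps 27 mm apart) are below it, so the freed clip hangs on the raised wedge like a loose ring, without grip: the wedge's top slopes 12 degrees, so tip its thin end up by 10 degrees and move smoothly. Set down, its feet touch first, up to 30 mm below the wedge.
- wedge_grip (a point): Where to grip the loose wooden wedge: on its middle line, 18 mm from the thick end, 12 mm above its flat underside; there it is 24 mm thick. 120 mm long, 34 mm wide, upright parallel sides, about 60 g, lying on its underside. x across it, y to the thick end, z up. Friction on the steel 0.3 to 0.35.
- wedge_tip (a point): Middle of the wedge's thin edge, at its underside: 102 mm along -y and 12 mm below the grip point, same axes. The top slopes evenly from 3 mm thick here to 28 mm at the thick end.
- wood_wedge: The whole wedge; origin at the middle of its underside, same axes (thin end at y = -60 mm, thick end at y = +60 mm).
- tray_floor (a point): Centre of the inner floor of the grey steel parts tray with a black rubber liner (fixed; inside 124x204 mm, walls 22 mm high, floor 5 mm above the bench). x across its short side, y along its long side, z up.
- tape_measure: yellow tape measure, 33x88x64 mm, on the bench; a bystander, not to be disturbed (origin under its middle).
- pliers_1: pliers with red grips, 66x191x16 mm, lying on the bench; a bystander, not to be disturbed (origin under its middle).
- screwdriver_3: green-handled screwdriver, 28x183x23 mm, lying on the bench; a bystander, not to be disturbed (origin under its middle).
- cold_chisel: grey steel cold chisel, 24x178x18 mm, lying on the bench; a bystander, not to be disturbed (origin under its middle).
- hex_bolt: steel hexagon bolt, 28 mm across, 72 mm tall, standing on its head on the bench; a bystander, not to be disturbed (origin under its middle).
- file_flat: flat file with wooden handle, 27x320x23 mm, lying on the bench; a bystander, not to be disturbed (origin under its middle).
There are look-alikes about, which are no part of the job. Of the things shaped like the spring_clip, the dark steel one is meant.

How it is judged:
By the outcome, as a careful person would: the job done as asked, in the order asked, and still so for the second after the job is handed in, with the robot touching nothing.
It also fails if it takes over 64 s, if anything falls off the work surface, if the arm or the gripper's body presses on something with over 40 N, if the wrist force passes 120 N, or if a joint passes its speed limit or range.

## Robot

A 6-joint arm with a two-finger parallel gripper is mounted at the origin on a cart in front of the work surface, level with it; the furniture and walls round the work are solid. World frame = base frame: x ahead of the robot, y to its left, z up, the work surface at z = 0. Lengths are in m, angles in rad, forces in N, time in s.
With the tool pointing down it reaches from about 0.35 to 0.925 m from the base axis. Payload 6.4 kg.
Tool frame: the origin (TCP) lies on the mounting face of the last link; the fingertips stand 173 mm ahead of it and the grasp point (between the pads) lies 155 mm ahead of it (grip_point_offset is the distance from the TCP to the grasp point, in m); z points along the fingers, y is the line along which they close (so a half turn about z gives the same grasp; the last joint's range is limited). The gripper opens to 85 mm and grips with 20 to 120 N. Pads are 22 mm wide; open, the fingers measure 114 mm over their backs; the gripper's body (76 mm by 85 mm) begins 54 mm behind the grasp point. The pads swing forward as they close: fully open they stand 13 mm farther back than shut.
Start: joints at [1.143, 0.245, 1.558, -0, 1.339, -0.174], TCP at [0.163, 0.629, 0.405] pointing down, gripper open.
Joint ranges: [-3.13, 3.13], [-1.02, 2.26], [0.13, 2.54], [-0.95, 4.09], [0.21, 2.88], [-2.74, 2.74]. Speed limits (rad/s): [2.57, 2.57, 3.14, 3.14, 3.14, 3.14].

## Interface

Orientations are given as a unit quaternion [w, x, y, z].
In Python, from station import sense, grab_frame, sign_off, search_frame, grip_point_offset gives the robot as it stands.
- The arm moves only by the tool jog_arm, never from a script. Its argument "plan" is a list of rows, each a list of 5 numbers: the shift along the world's x, y, z in cm, then the turn about the world's z in degrees, then the opening, from -1 (shut) to 1 (fully open). A call has 1 to 8 rows; each row shifts and turns the commanded pose from where the row before left it; what a row does not reach is not made up. A row lasts 1/8 s, in which the tool goes at most 62.5 mm and 10.7 degrees, less where a joint would pass 70% of its speed; a pose out of reach is approached as far as the arm can. A call is refused whole if a number of a shift passes 6.25 or a number of a turn 10.7, either way. A call with a gripper value outside its range is refused whole. The fingers move at their own pace and stop on an object; "squeeze" is the grip in N (left out, the last holds). Time passes only in rows, so rows that do not move let the fingers close. It gives the time, the measured TCP pose, the force, the opening and the grip force at its end, in the units of the state.
- sense(): the state, without advancing time (a new reading comes with each control period).
- grab_frame(name): name is "side" or "top" or "wrist"; returns a dict with "img" (400x640x3 uint8, red, green, blue), "K" (3x3 intrinsics, pixels), "world_from_camera" (4x4, takes a point from camera to world coordinates); the wrist camera has in their place "T_tool_cam" (4x4, takes a point from camera to tool coordinates, whose origin is the TCP and whose axes are the flange's). Camera axes: x right, y up, looking along -z (the intrinsics and any distortion apply to the point x, -y, -z); pixel columns grow to the right and rows downward; lengths in m; the calibration is good to about 2 mm. A picture is of the moment at which its call begins: read the wrist's pose just before it. There is no depth.
- sign_off(): hands the job in; it is judged then, once.
Trained networks look in the newest picture that a camera, given by its name, has taken for a name from the list of things; names that differ only in an ending like _2 or _b are one class to them, and where a whole thing is asked for, a point or a joint stands for the part that bears it (a point fixed in the world has none). Each returns a list of dicts, best first, with "p" (0 to 1); they miss things now and then, are a little off and sometimes report something else, mostly with a low value. They report only what shows in the picture. A call takes as long as a camera call. They do not tell look-alikes from the thing itself.
- search_frame(camera, name): "rect" ([left, top, right, bottom] in pixels, round what is visible of it).
The state is a dict: "clock": time; "joint_positions": joint angles; "joint_vel": joint speeds; "joint_torque": joint torques, N m; "ee_pos": TCP position; "tool_rot": TCP orientation; "contact_force": force on the tool from outside, world axes, zero at the start; "wrist_torque": the same for the moment, N m; "gripper_width": finger opening in m; "finger_force": force on a finger pad.
Only numpy, scipy, OpenCV 4.12 (cv2) and the standard library are available. Lean on these libraries where they do the work, as an engineer would, in place of code of your own. Each camera call takes 0.05 s, during which the arm holds its last target. There are 200 camera calls.

## Working session

There is one attempt and no reset: what is moved stays moved. The work goes in short steps, Python scripts to look and compute and a tool call to move; the robot and the scene stay as the last step left them, time stands still between calls to the robot, and variables do not carry over. Pictures are saved under pics/ and viewed, at most 10 in all, crops included, and the job is handed in when it is done.

Besides the shell and the picture viewer there is one more tool, called after "Emit:" as name(argument=value, ...), one argument or row to a line, values as JSON. jog_arm: Moves the arm, as the interface text tells. Its arguments: {"type":"object","properties":{"plan":{"type":"array","items":{"type":"array","items":{"type":"number"}}},"squeeze":{"type":"number"}},"required":["plan"]}

```bash
mkdir -p pics; ls; cat > look.py <<'E'
import cv2,sys
from station import *
def save(c,n):
    f=grab_frame(c); cv2.imwrite(f'pics/{n}.png',f['img'][:,:,::-1]); return f
E
python3 - <<'E'
from look import *
import numpy as np
np.set_printoptions(precision=4,suppress=True)
for c in ['side','top']:
    f=save(c,c+'0'); print(c,f['K'].tolist(),f['world_from_camera'].round(4).tolist(),[k for k in f])
    for n in ['spring_clip','wood_wedge','shaft','tray_floor','groove_top','clip_arch','wedge_grip','wedge_tip']:
        try: print(n,[(np.round(d['rect']).tolist(),round(d['p'],2)) for d in search_frame(c,n)])
        except Exception as e: print(n,e)
print(sense())
E
```

```text
pics
side [[464.45483273750716, 0.0, 320.4066164807267], [0.0, 464.45483273750716, 206.90105465636537], [0.0, 0.0, 1.0]] [[-0.9928, 0.0432, -0.1118, 0.4019], [-0.119, -0.4646, 0.8775, 1.1149], [-0.014, 0.8845, 0.4664, 0.6895], [0.0, 0.0, 0.0, 1.0]] ['img', 'K', 'world_from_camera']
spring_clip [([343.0, 229.0, 365.0, 254.0], 0.61), ([304.0, 232.0, 329.0, 258.0], 0.6), ([307.0, 185.0, 326.0, 198.0], 0.39)]
wood_wedge [([318.0, 277.0, 347.0, 306.0], 0.8)]
shaft [([299.0, 164.0, 327.0, 222.0], 0.9)]
tray_floor [([351.0, 177.0, 391.0, 213.0], 0.77)]
groove_top [([300.0, 166.0, 326.0, 223.0], 0.91), ([224.0, 274.0, 280.0, 307.0], 0.63), ([350.0, 174.0, 390.0, 208.0], 0.27)]
clip_arch [([346.0, 228.0, 364.0, 253.0], 0.68), ([307.0, 238.0, 325.0, 247.0], 0.47), ([377.0, 238.0, 387.0, 271.0], 0.36)]
wedge_grip [([320.0, 277.0, 351.0, 310.0], 0.6)]
wedge_tip [([320.0, 275.0, 354.0, 311.0], 0.87)]
top [[449.8735388703607, 0.0, 321.93830549464286], [0.0, 449.8735388703607, 195.4063427635742], [0.0, 0.0, 1.0]] [[-0.0112, 0.9909, -0.1345, 0.3709], [-0.9997, -0.0084, 0.0215, 0.0077], [0.0202, 0.13
[... 519 characters left out ...]
0.63), ([285.0, 216.0, 305.0, 236.0], 0.53), ([340.0, 122.0, 352.0, 143.0], 0.5)]
wedge_grip [([206.0, 203.0, 252.0, 234.0], 0.69), ([336.0, 175.0, 348.0, 195.0], 0.56)]
wedge_tip []
{'clock': 0.9, 'joint_positions': array([ 1.1429,  0.2451,  1.5578,  0.    ,  1.3387, -0.1741]), 'joint_vel': array([-0.0005,  0.0015,  0.001 , -0.0007, -0.0018, -0.0013]), 'joint_torque': array([  0.0004, -42.9502, -32.6435,   0.0001,   0.0004,  -0.    ]), 'ee_pos': array([0.1632, 0.6292, 0.4047]), 'tool_rot': array([0.    , 0.1265, 0.992 , 0.    ]), 'contact_force': array([-0.8966,  0.0866, -0.7686]), 'wrist_torque': array([-0.0041,  0.0166,  0.0108]), 'finger_force': 0.0, 'gripper_width': 0.08537237028160506}
```

```bash
python3 - <<'E'
import cv2,numpy as np
t=cv2.imread('pics/top0.png');s=cv2.imread('pics/side0.png')
cv2.imwrite('pics/tc.png',cv2.resize(t[90:290,170:437],None,fx=3,fy=3,interpolation=cv2.INTER_CUBIC)[:600,:800])
cv2.imwrite('pics/sc.png',cv2.resize(s[140:340,200:466],None,fx=3,fy=3,interpolation=cv2.INTER_CUBIC)[:600,:800])
E
```

```text
(no output)
```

View pics/tc.png

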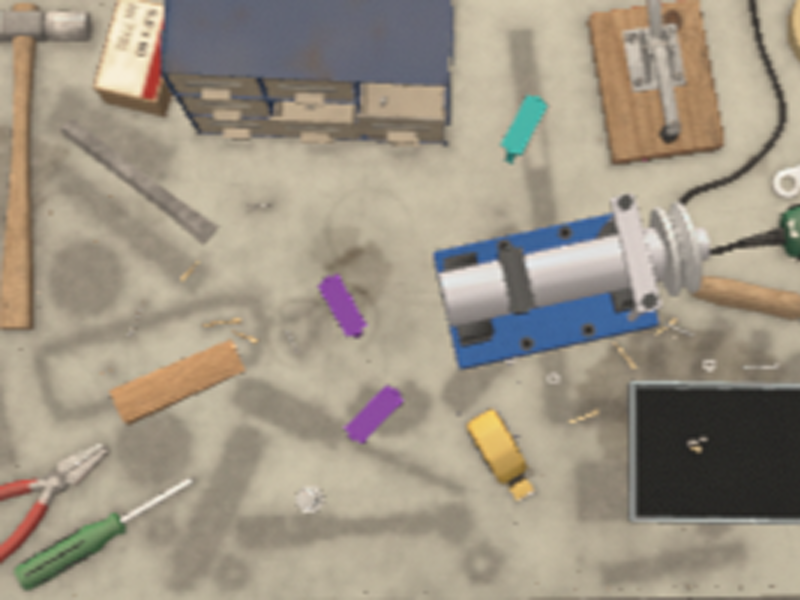

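View pics/sc.png

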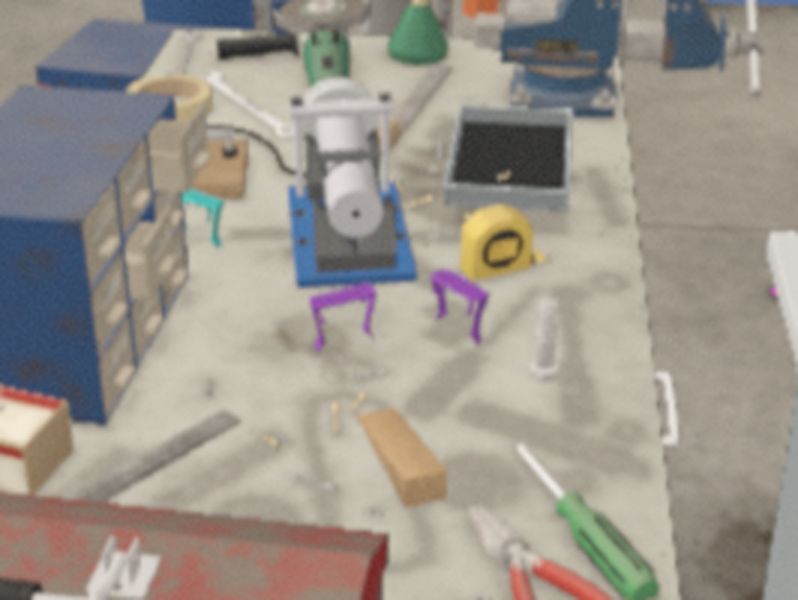

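The top view shows the wedge lying lower left (thick end at crop (120,395), thin end at (240,358)). The shaft runs from its free end at (445,297) to the pulley at (690,245), with the dark clip at (515,280). The tray is lower right. In the side view the wedge's thick end faces +y, so it and the shaft's free end face the same way.

```bash
cat >> look.py <<'E'
import numpy as np
np.set_printoptions(precision=4,suppress=True)
from scipy.spatial.transform import Rotation as R
def pose(f,st=None):
    if 'world_from_camera' in f: return f['world_from_camera']
    T=np.eye(4); T[:3,:3]=R.from_quat(st['tool_rot'],scalar_first=True).as_matrix(); T[:3,3]=st['ee_pos']
    return T@f['T_tool_cam']
def onplane(K,T,uv,z):
    uv=np.asarray(uv,float).reshape(-1,2)
    d=np.c_[(uv[:,0]-K[0,2])/K[0,0],-(uv[:,1]-K[1,2])/K[1,1],-np.ones(len(uv))]@T[:3,:3].T
    o=T[:3,3]; return o+d*((z-o[2])/d[:,2])[:,None]
def proj(K,T,P):
    p=(np.asarray(P)-T[:3,3])@T[:3,:3]; return np.c_[K[0,0]*p[:,0]/-p[:,2]+K[0,2],-K[1,1]*p[:,1]/-p[:,2]+K[1,2]]
E
python3 - <<'E'
from look import *
f=grab_frame('top');K,T=f['K'],f['world_from_camera']
c=lambda *a:[(x/3+170,y/3+90) for x,y in a]
print('K wrist',[(k,v.tolist()) for k,v in grab_frame('wrist').items() if k!='img'])
img=cv2.cvtColor(f['img'],cv2.COLOR_RGB2HSV)
m=cv2.inRange(img,(5,70,90),(22,255,255)); m2=np.zeros_like(m); m2[198:235,200:258]=m[198:235,200:258]
print('wedge rect',cv2.minAreaRect(cv2.findNonZero(m2)))
b=cv2.boxPoints(cv2.minAreaRect(cv2.findNonZero(m2))); print(b,onplane(K,T,b,0.015))
print('shaft free mid, strap mid (axis h .08/.105)',onplane(K,T,c((445,297)),.08),onplane(K,T,c((515,278),(545,268),(630,258)),.108))
print('tray',onplane(K,T,c((632,383),(632,520)),.027))
print('clip rect',onplane(K,T,c((505,245),(525,310)),.11))
E
```

```text
K wrist [('K', [[311.9222026754591, 0.0, 322.25934169189867], [0.0, 311.9222026754591, 197.5551890771911], [0.0, 0.0, 1.0]]), ('T_tool_cam', [[-0.0011018157334591226, 0.9549801909481495, 0.2966675258580271, 0.0746962666655529], [0.9999985839449657, 0.0006748357251265847, 0.0015416565135147478, -0.0008368216454930355], [0.0012720495867188178, 0.29666880438188614, -0.9549795821882627, 0.030220043856838297], [0.0, 0.0, 0.0, 1.0]])]
wedge rect ((230.5877685546875, 212.19021606445312), (19.55605125427246, 52.033058166503906), 65.224853515625)
[[202.8683 214.2146]
 [250.1122 192.4097]
 [258.3073 210.1658]
 [211.0634 231.9707]] [[0.4921 0.3151 0.015 ]
 [0.5528 0.1835 0.015 ]
 [0.5021 0.16   0.015 ]
 [0.4421 0.2911 0.015 ]]
shaft free mid, strap mid (axis h .08/.105) [[ 0.5512 -0.0088  0.08  ]] [[ 0.5634 -0.0702  0.108 ]
 [ 0.5721 -0.0968  0.108 ]
 [ 0.5805 -0.1722  0.108 ]]
tray [[ 0.4766 -0.1832  0.027 ]
 [ 0.3503 -0.1795  0.027 ]]
clip rect [[ 0.5926 -0.0617  0.11  ]
 [ 0.5346 -0.0783  0.11  ]]
```

```bash
python3 - <<'E'
import cv2
t=cv2.imread('pics/top0.png')
cv2.imwrite('pics/tr.png',cv2.resize(t[150:300,300:500],None,fx=4,fy=4,interpolation=cv2.INTER_CUBIC))
E
```

```text
(no output)
```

View pics/tr.png

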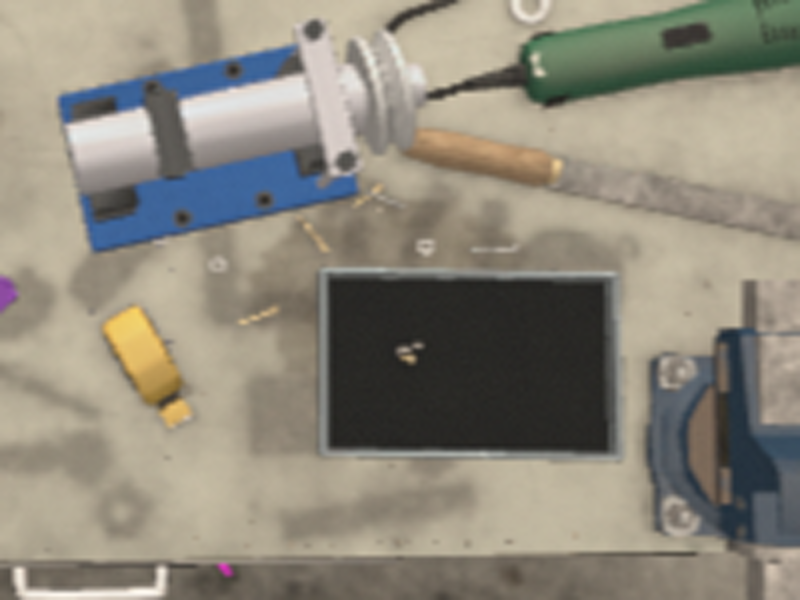

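The tray's inner floor spans crop (330,280)–(608,450), i.e. pixels (382,220)–(452,262). Its long side runs nearly along world y. I'll move over the wedge and take a wrist view.

Emit:
jog_arm(
  plan=[
    [3.8,-4.5,0,-7.1,1],
    [3.8,-4.5,0,-7.1,1],
    [3.8,-4.5,0,-7.1,1],
    [3.8,-4.5,0,-7.1,1],
    [3.8,-4.5,-1,-7.1,1],
    [3.8,-4.5,-3,-7.1,1],
    [3.8,-4,-3,-7.1,1],
    [3,-4,-3,-7.1,1],
  ],
)

```text
clock: 2.0
ee_pos: [0.4582, 0.2803, 0.3061]
tool_rot: [0.0, 0.585, 0.811, 0.001]
contact_force: [-0.2, 1.5, 0.2]
gripper_width: 0.0857
finger_force: 0.0
```

Emit:
jog_arm(
  plan=[
    [0,0,0,0,1],
    [0,0,0,0,1],
  ],
)

```text
clock: 2.25
ee_pos: [0.457, 0.282, 0.3069]
tool_rot: [0.0, 0.583, 0.812, 0.0]
contact_force: [0.3, 0.7, 0.5]
gripper_width: 0.0853
finger_force: 0.0
```

```bash
python3 - <<'E'
from look import *
st=sense(); print(st['ee_pos'],st['tool_rot'],st['joint_positions'],st['contact_force'])
f=save('wrist','w1');K,T=f['K'],pose(f,st)
print([(np.round(d['rect']).tolist(),d['p']) for d in search_frame('wrist','wood_wedge')])
f=grab_frame('top');K,T=f['K'],f['world_from_camera']
print('tray',onplane(K,T,[(382.5,220),(452,220),(452,262.5),(382.5,262.5)],.005))
E
```

```text
[0.457  0.282  0.3069] [0.     0.583  0.8124 0.0003] [0.3416 0.0945 1.9195 0.0004 1.127  0.0156] [0.2528 0.7399 0.5301]
[([315.0, 170.0, 360.0, 289.0], 0.87)]
tray [[ 0.4718 -0.1916  0.005 ]
 [ 0.4699 -0.3906  0.005 ]
 [ 0.3499 -0.3845  0.005 ]
 [ 0.3522 -0.188   0.005 ]]
```

View pics/w1.png

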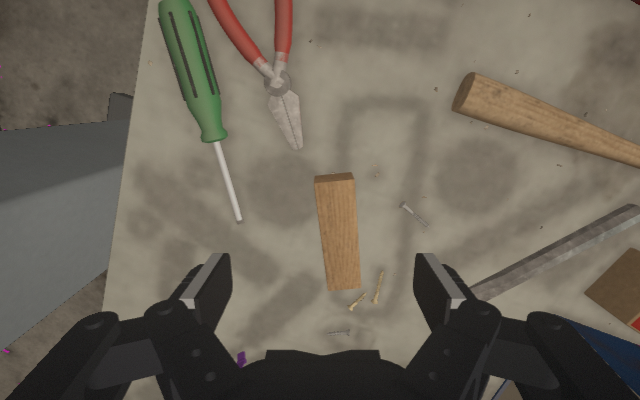

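The wrist view shows the wedge upright in the frame. The thick end's top edge is at (316–355, 181), its end face is above that, and the thin edge is at (327–360, 290).

```bash
python3 - <<'E'
from look import *
st=sense(); f=grab_frame('wrist');K,T=f['K'],pose(f,st)
img=cv2.cvtColor(f['img'],cv2.COLOR_RGB2HSV)
m=cv2.inRange(img,(5,75,60),(22,255,255)); m2=np.zeros_like(m); m2[165:300,300:370]=m[165:300,300:370]
m2=cv2.morphologyEx(m2,cv2.MORPH_OPEN,np.ones((5,5)))
n,l,s,_=cv2.connectedComponentsWithStats(m2); k=1+np.argmax(s[1:,4]); print(s[k])
h=cv2.approxPolyDP(cv2.convexHull(cv2.findNonZero((l==k).astype('uint8'))),3,True)[:,0]; print(h.tolist())
from scipy.optimize import least_squares
# fit pose x,y,yaw by silhouette hull of the model: compare distance of rows
def verts(p):
    V=np.array([[sx*.017,y,z] for sx in(-1,1) for y,z in((-.06,0),(-.06,.003),(.06,0),(.06,.028))])
    c,s_=np.cos(p[2]),np.sin(p[2]); return np.c_[p[0]+c*V[:,0]-s_*V[:,1],p[1]+s_*V[:,0]+c*V[:,1],V[:,2]]
H=cv2.convexHull(h.astype(np.float32))[:,0]
mask=(l==k).astype(np.uint8)
cs=cv2.findNonZero(mask)[:,0]; cont=max(cv2.findContours(mask,0,cv2.CHAIN_APPROX_NONE)[0],key=len)[:,0]
def res(p):
    q=cv2.convexHull(proj(K,T,verts(p)).astype(np.float32))
    return [cv2.pointPolygonTest(q,(float(a),float(b)),True)-.5 for a,b in cont]
r=least_squares(res,[.47,.25,np.deg2rad(18)],diff_step=1e-3,loss='soft_l1'); print(r.x,np.rad2deg(r.x[2]),np.abs(r.fun).mean())
x,y,a=r.x; d=np.array([-np.sin(a),np.cos(a)]); print('grip',r.x[:2]+.042*d,'tip',r.x[:2]-.06*d)
Rm=R.from_quat(st['tool_rot'],scalar_first=True).as_matrix(); print('tool y ang',np.rad2deg(np.arctan2(Rm[1,1],Rm[0,1])),'gp',st['ee_pos']+Rm[:,2]*grip_point_offset if not callable(grip_point_offset) else grip_point_offset())
E
```

```text
[ 314  173   46  118 4337]
[[359, 288], [327, 290], [314, 194], [316, 176], [350, 173], [353, 179]]
[0.4877 0.2412 0.4311] 24.70012697612099 0.263534518547853
grip [0.4702 0.2794] tip [0.5128 0.1867]
tool y ang 18.77649156614356 gp [0.4569 0.283  0.1529]
```

Emit:
jog_arm(
  plan=[
    [0.7,-0.2,-2,3,1],
    [0.6,-0.2,-3,2.9,1],
    [0,0,-3,0,1],
    [0,0,-2.5,0,1],
    [0,0,-1.5,0,1],
    [0,0,-0.8,0,1],
    [0,0,0,0,1],
  ],
)

```text
clock: 3.32
ee_pos: [0.47, 0.2781, 0.1786]
tool_rot: [0.0, 0.54, 0.841, 0.0]
contact_force: [0.3, 0.8, 0.3]
gripper_width: 0.0854
finger_force: 0.0
```

Emit:
jog_arm(
  plan=[
    [0,0.1,-0.25,0,0.2],
    [0,0,0,0,-0.2],
    [0,0,0,0,-1],
    [0,0,0,0,-1],
    [0,0,0,0,-1],
    [0,0,0,0,-1],
    [0,0,0,0,-1],
  ],
  squeeze=110,
)

```text
clock: 4.2
ee_pos: [0.4705, 0.279, 0.1769]
tool_rot: [0.001, 0.541, 0.841, 0.001]
contact_force: [-0.1, 0.7, 6.1]
gripper_width: 0.0314
finger_force: 110.1
```

Emit:
jog_arm(
  plan=[
    [0,0,1,0,-1],
    [0,0,3,0,-1],
    [0,0,5,0,-1],
    [0,-2,5,0,-1],
    [1,-4,4,-2,-1],
    [1.5,-5,3,-2,-1],
    [1.5,-5,1.3,-2,-1],
    [1.5,-5,0,-2,-1],
  ],
)

```text
clock: 5.2
ee_pos: [0.5251, 0.0673, 0.4008]
tool_rot: [0.001, 0.598, 0.801, 0.001]
contact_force: [1.2, 0.4, -0.9]
gripper_width: 0.0319
finger_force: 109.4
```

Emit:
jog_arm(
  plan=[
    [1.5,-5,0,-2,-1],
    [1.5,-5,0,-2,-1],
    [1,-4,0,-2,-1],
    [0,-2,0,-2,-1],
    [0,0,0,0,-1],
    [0,0,0,0,-1],
  ],
)

```text
clock: 5.95
ee_pos: [0.5646, -0.09, 0.3988]
tool_rot: [-0.0, 0.652, 0.758, 0.0]
contact_force: [-0.6, -0.6, -1.7]
gripper_width: 0.0318
finger_force: 109.3
```

```bash
python3 - <<'E'
from look import *
st=sense(); print(st['ee_pos'],st['tool_rot'],st['contact_force'],st['wrist_torque'])
f=save('wrist','w2')
for n in['shaft','spring_clip','wood_wedge']: print([(np.round(d['rect']).tolist(),d['p']) for d in search_frame('wrist',n)])
E
```

```text
[ 0.5646 -0.09    0.3988] [-0.0004  0.6519  0.7583  0.0001] [-0.6062 -0.6017 -1.6964] [-0.0042  0.017  -0.0373]
[([294.0, 90.0, 364.0, 329.0], 0.63)]
[([293.0, 150.0, 364.0, 184.0], 0.89), ([211.0, 2.0, 257.0, 41.0], 0.65), ([436.0, 166.0, 494.0, 211.0], 0.58), ([312.0, 0.0, 329.0, 10.0], 0.51)]
[([283.0, 219.0, 363.0, 356.0], 0.87)]
```

View pics/w2.png

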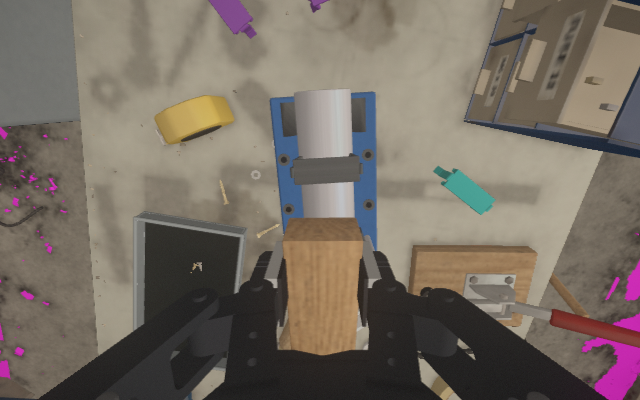

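The wrist view shows the shaft at columns 297–351 with its free end at row 90. The seated dark clip is at (293–360, 158–183), and the wedge is held squarely with its thick end towards the camera.

```bash
python3 - <<'E'
from look import *
from scipy.optimize import least_squares
st=sense(); f=grab_frame('wrist');K,T=f['K'],pose(f,st)
im=f['img'].astype(float); g=cv2.GaussianBlur(im,(3,3),0)
red=g[:,:,0]
E=[]
for r in list(range(106,148,3))+list(range(190,214,3)):
    row=red[r]; dd=np.gradient(row)
    if 1:
        l=285+np.argmax(dd[285:312]); rr=338+np.argmin(dd[338:366]); E.append((l,rr,r))
E=np.array(E); print(E.tolist())
O=T[:3,3]
def silh(p,h=.08):
    x0,a,h=p[0],p[1],h
    d=np.array([-np.sin(a),np.cos(a),0]); out=[]
    c=np.array([x0,-.07,h])
    for col,s in((0,-1),(1,1)):
        rays=onplane(K,T,E[:,[col,2]],0)-O; rays/=np.linalg.norm(rays,axis=1)[:,None]
        n=np.cross(rays,d); dist=((c-O)@n.T)/np.linalg.norm(n,axis=1); out.append(np.abs(dist)-.025)
    return np.concatenate(out)*1000
r=least_squares(silh,[.563,np.deg2rad(10)],loss='soft_l1'); print('shaft x at y=-.07',r.x[0],np.rad2deg(r.x[1]),np.round(r.fun,1))
r3=least_squares(lambda p:silh(p[:2],p[2]),[.563,.17,.08],loss='soft_l1'); print('free h',r3.x)
mid=E[:,:2].mean(1)
# clip edges along shaft at center cols
col=g[:,316:334].mean((1,2)); dg=np.gradient(col); print('rows free',80+np.argmax(dg[80:100]),'clip top',148+np.argmin(dg[148:166]),'clip bottom',172+np.argmax(dg[172:192]))
t=80+np.argmax(dg[80:100]);a=148+np.argmin(dg[148:166]);b=172+np.argmax(dg[172:192])
print('free end pt',onplane(K,T,[(325,t)],.105),'clip edges',onplane(K,T,[(325,a),(325,b)],.1122))
# clip side edges
for rr in(166,172): 
    row=g[rr].mean(1); print(rr,np.round(row[286:300]),np.round(row[352:368]))
print('clip lateral', onplane(K,T,[(293,170),(360,170)],.1122))
# wedge edges
sat=cv2.cvtColor(f['img'],cv2.COLOR_RGB2HSV)
for rr in (222,230,238,243,250,260): 
    m=np.where((sat[rr,260:390,1]>70)&(sat[rr,260:390,0]<22))[0]+260; print(rr,m.min(),m.max())
gray=g[:,300:345].mean((1,2)); print(np.round(gray[212:250]))
print('cam',O)
E
```

```text
[[294, 350, 106], [294, 350, 109], [294, 351, 112], [295, 351, 115], [295, 351, 118], [295, 351, 121], [295, 351, 124], [296, 351, 127], [296, 351, 130], [296, 351, 133], [296, 351, 136], [297, 351, 139], [297, 351, 142], [297, 351, 145], [301, 353, 190], [301, 353, 193], [301, 353, 196], [302, 353, 199], [302, 353, 202], [302, 353, 205], [302, 354, 208], [303, 354, 211]]
shaft x at y=-.07 0.5651189364251159 11.993826165811894 [-0.2  0.   0.2 -0.4 -0.2  0.   0.2 -0.4 -0.2  0.   0.2 -0.4 -0.2  0.
 -0.2  0.   0.3 -0.5 -0.2  0.   0.3 -0.5 -0.3 -0.4  0.4  0.3  0.2  0.1
  0.1 -0.  -0.1 -0.2 -0.3 -0.4 -0.4 -0.5  0.  -0.1 -0.2 -0.3 -0.4 -0.4
  0.4  0.3]
free h [0.5651 0.2095 0.0789]
rows free 89 clip top 157 clip bottom 183
free end pt [[ 0.555  -0.0074  0.105 ]] clip edges [[ 0.5631 -0.0602  0.1122]
 [ 0.5665 -0.0822  0.1122]]
166 [102. 102. 100.  97.  90.  84.  81.  84.  87.  87.  87.  87.  88.  88.] [ 93.  93.  93.  93.  94.  92.  86.  79.  84.  93.  98. 102. 103. 103.
 103. 103.]
172 [101. 101.  99.  90.  80.  81.  89.  92.  91.  89.  88.  88.  88.  88.] [ 89.  90.  90.  90.  90.  89.  86.  84.  87.  93.  98. 101. 102. 102.
 102. 102.]
clip lateral [[ 0.5382 -0.0751  0.1122]
 [ 0.5938 -0.0667  0.1122]]
222 288 356
230 264 359
238 283 361
243 282 362
250 283 362
260 285 359
[153. 153. 153. 153. 148. 127. 101.  90.  90.  91.  92.  93.  93.  94.
  94.  95.  95.  95.  95.  96.  97.  99. 100. 100. 100. 101. 101. 102.
 109. 122. 130. 131. 131. 131. 131. 131. 131. 132.]
cam [ 0.5542 -0.0163  0.3688]
```

Emit:
jog_arm(
  plan=[
    [-0.4,2.4,0,1.7,-1],
    [-0.6,4,0,1.7,-1],
    [-0.8,4.5,-1,0,-1],
    [-0.6,2.5,-3,0,-1],
    [-0.3,1.5,-3,0,-1],
    [0,0,-1.7,0,-1],
    [0,0,0,0,-1],
    [0,0,0,0,-1],
  ],
)

```text
clock: 7.2
ee_pos: [0.5387, 0.0572, 0.3133]
tool_rot: [0.001, 0.63, 0.777, 0.001]
contact_force: [-0.1, 0.8, -1.4]
gripper_width: 0.032
finger_force: 109.3
```

```bash
cat >> look.py <<'E'
G=np.array([.5653,-.0712]); A=np.deg2rad(12); D=np.array([-np.sin(A),np.cos(A)]); U=np.array([np.cos(A),np.sin(A)])
def rel():
    st=sense(); p=st['ee_pos']; Rm=R.from_quat(st['tool_rot'],scalar_first=True).as_matrix(); g=p+Rm[:,2]*.155; v=g[:2]-G
    F=st['contact_force']
    print('t',round(st['clock'],2),'s %.1f u %.1f'%(v@D*1e3,v@U*1e3),'under-shaft %.1f'%((p[2]-.2819)*1e3),'yaw %.2f'%np.rad2deg(np.arctan2(Rm[1,1],Rm[0,1])),'F d,u,z',F[:2]@D,F[:2]@U,F[2],'Tq d,u',st['wrist_torque'][:2]@D,st['wrist_torque'][:2]@U,'w',st['gripper_width'],'tilt',Rm[:,2])
E
python3 -c "
from look import *
rel();save('side','s1')
s=cv2.imread('pics/s1.png')
cv2.imwrite('pics/s1c.png',cv2.resize(s[130:280,230:400],None,fx=4,fy=4,interpolation=cv2.INTER_CUBIC))"
```

```text
t 7.2 s 131.0 u 1.0 under-shaft 31.4 yaw 11.91 F d,u,z 0.8268756871436385 0.09914125927218795 -1.4077078646546968 Tq d,u -0.038394741053999024 0.03429421338063084 w 0.03195141135626221 tilt [ 0.0023 -0.0003 -1.    ]
```

Emit:
jog_arm(
  plan=[
    [-0.1,0,-0.8,0,-1],
    [0,0,-1,0,-1],
    [0,0,-0.6,0,-1],
    [0,0,-0.3,0,-1],
    [0,0,0,0,-1],
    [0,0,0,0,-1],
  ],
)

```text
clock: 8.0
ee_pos: [0.5371, 0.0578, 0.2852]
tool_rot: [0.0, 0.63, 0.777, 0.0]
contact_force: [0.0, 0.6, -1.2]
gripper_width: 0.0317
finger_force: 109.3
```

Emit:
jog_arm(
  plan=[
    [0,0,-0.1,0,-1],
    [0,0,0,0,-1],
    [0,0,0,0,-1],
  ],
)

```text
clock: 8.38
ee_pos: [0.537, 0.0578, 0.284]
tool_rot: [0.0, 0.63, 0.777, 0.0]
contact_force: [0.2, -0.4, 0.4]
gripper_width: 0.032
finger_force: 109.3
```

Emit:
jog_arm(
  plan=[
    [0,0,-0.1,0,-1],
    [0,0,0,0,-1],
    [0,0,0,0,-1],
  ],
)

```text
clock: 8.75
ee_pos: [0.537, 0.0578, 0.283]
tool_rot: [-0.0, 0.63, 0.777, -0.0]
contact_force: [-0.1, -0.0, -0.6]
gripper_width: 0.0319
finger_force: 109.3
```

```bash
python3 -c "
from look import *
rel()"
```

```text
t 8.75 s 132.1 u -0.9 under-shaft 1.1 yaw 11.96 F d,u,z 0.015810868664714137 -0.14914825621381161 -0.5977153301999173 Tq d,u -0.039153379081526093 0.030052346356464407 w 0.03192455600027961 tilt [-0.  0. -1.]
```

Emit:
jog_arm(
  plan=[
    [0,0,-0.1,0,-1],
    [0,0,0,0,-1],
    [0,0,0,0,-1],
  ],
)

```text
clock: 9.12
ee_pos: [0.5369, 0.0578, 0.282]
tool_rot: [-0.0, 0.63, 0.777, -0.0]
contact_force: [-0.5, -0.2, -0.4]
gripper_width: 0.0317
finger_force: 109.3
```

```bash
python3 -c "
from look import *
rel()"
```

```text
t 9.12 s 132.1 u -0.9 under-shaft 0.1 yaw 11.96 F d,u,z -0.04376704902651998 -0.5631995299756709 -0.4031006646144335 Tq d,u -0.012819864203439463 0.008987578718269816 w 0.03169015688636982 tilt [-0.0001  0.     -1.    ]
```

Emit:
jog_arm(
  plan=[
    [0,0,-0.07,0,-1],
    [0,0,0,0,-1],
    [0,0,0,0,-1],
  ],
)

```text
clock: 9.5
ee_pos: [0.5371, 0.0578, 0.2816]
tool_rot: [0.0, 0.63, 0.777, 0.0]
contact_force: [-1.4, 0.9, 2.7]
gripper_width: 0.0318
finger_force: 109.5
```

```bash
python3 -c "
from look import *
rel()"
```

```text
t 9.5 s 132.1 u -0.7 under-shaft -0.3 yaw 11.96 F d,u,z 1.2084605550530856 -1.2242259822834272 2.6588608213104266 Tq d,u 0.11143655019182523 -0.09825083037786705 w 0.03176971812367758 tilt [ 0.0004 -0.0001 -1.    ]
```

Emit:
jog_arm(
  plan=[
    [0.08,0.02,0.1,0,-1],
    [0.1,-0.49,0,0,-1],
    [0.1,-0.49,0,0,-1],
    [0.1,-0.49,0,0,-1],
    [0.06,-0.3,0,0,-1],
    [0,0,0,0,-1],
  ],
)

```text
clock: 10.25
ee_pos: [0.5414, 0.04, 0.2822]
tool_rot: [-0.0, 0.63, 0.777, 0.0]
contact_force: [0.3, 0.4, -0.5]
gripper_width: 0.0322
finger_force: 109.4
```

```bash
python3 -c "
from look import *
rel()"
```

```text
t 10.25 s 113.8 u -0.3 under-shaft 0.3 yaw 11.93 F d,u,z 0.33210652286623454 0.3370977374366053 -0.4736461189173672 Tq d,u -0.03162853948961201 0.026467347603291454 w 0.03217540470841641 tilt [-0.0001  0.0001 -1.    ]
```

Emit:
jog_arm(
  plan=[
    [0.06,-0.29,0,0,-1],
    [0.06,-0.29,0,0,-1],
    [0,0,0,0,-1],
    [0,0,0,0,-1],
  ],
)

```text
clock: 10.75
ee_pos: [0.5425, 0.0345, 0.2822]
tool_rot: [0.0, 0.63, 0.777, -0.0]
contact_force: [-0.6, 0.0, -1.8]
gripper_width: 0.0313
finger_force: 109.2
```

```bash
python3 -c "
from look import *
rel()"
```

```text
t 10.75 s 108.1 u -0.4 under-shaft 0.3 yaw 11.96 F d,u,z 0.12113396522619085 -0.5576735046934176 -1.8089241496972865 Tq d,u 0.07418504450063668 0.14721355642738235 w 0.031341795876851986 tilt [-0.0002 -0.0004 -1.    ]
```

Emit:
jog_arm(
  plan=[
    [0.06,-0.29,0.02,0,-1],
    [0.06,-0.29,0.03,0,-1],
    [0,0,0,0,-1],
  ],
)

```text
clock: 11.12
ee_pos: [0.5436, 0.0286, 0.2824]
tool_rot: [-0.0, 0.63, 0.777, -0.0]
contact_force: [-0.6, 1.8, -3.8]
gripper_width: 0.0321
finger_force: 109.2
```

```bash
python3 -c "
from look import *
rel()"
```

```text
t 11.12 s 102.1 u -0.6 under-shaft 0.5 yaw 11.95 F d,u,z 1.90065369591572 -0.23993570236382195 -3.8298832065457287 Tq d,u 0.008210603564956528 0.5700097663819 w 0.032141806206255 tilt [-0.0007 -0.     -1.    ]
```

Emit:
jog_arm(
  plan=[
    [0.06,-0.29,0.03,0,-1],
    [0,0,0,0,-1],
    [0,0,0,0,-1],
  ],
)

```text
clock: 11.5
ee_pos: [0.5442, 0.0256, 0.2827]
tool_rot: [-0.0, 0.63, 0.777, -0.0]
contact_force: [-0.5, 0.8, -4.7]
gripper_width: 0.0314
finger_force: 109.4
```

```bash
python3 -c "
from look import *
rel()"
```

```text
t 11.5 s 99.0 u -0.6 under-shaft 0.8 yaw 11.95 F d,u,z 0.8707907318962533 -0.32531362896099547 -4.744513610337643 Tq d,u 0.08544881364794164 0.6081437938310473 w 0.03142164739975007 tilt [-0.0007 -0.0003 -1.    ]
```

Emit:
jog_arm(
  plan=[
    [0,0,0.05,0,-1],
    [0,0,0.05,0,-1],
    [0,0,0,0,-1],
  ],
)

```text
clock: 11.88
ee_pos: [0.5441, 0.0258, 0.2835]
tool_rot: [-0.0, 0.63, 0.777, -0.0]
contact_force: [0.5, -0.1, -9.1]
gripper_width: 0.0318
finger_force: 109.7
```

```bash
python3 -c "
from look import *
rel()"
```

```text
t 11.88 s 99.3 u -0.7 under-shaft 1.6 yaw 11.95 F d,u,z -0.19540456685190036 0.5141762597548792 -9.090132517978455 Tq d,u -0.058362747117133476 0.5999861551561122 w 0.03183493959532319 tilt [-0.0009  0.     -1.    ]
```

Emit:
jog_arm(
  plan=[
    [0,0,0.05,0,-1],
    [0,0,0.05,0,-1],
    [0,0,0,0,-1],
  ],
)

```text
clock: 12.25
ee_pos: [0.544, 0.0258, 0.2844]
tool_rot: [-0.001, 0.63, 0.777, -0.0]
contact_force: [1.4, -1.4, -13.5]
gripper_width: 0.0317
finger_force: 110.1
```

```bash
python3 -c "
from look import *
rel()"
```

```text
t 12.25 s 99.4 u -0.8 under-shaft 2.5 yaw 11.95 F d,u,z -1.6662344726196545 1.0983362658077558 -13.466100608565377 Tq d,u -0.19875949957545502 0.8926984929733646 w 0.03166812976726841 tilt [-0.0013  0.0004 -1.    ]
```

Emit:
jog_arm(
  plan=[
    [0.06,-0.29,0,0,-1],
    [0.06,-0.29,0,0,-1],
    [0,0,0,0,-1],
  ],
)

```text
clock: 12.62
ee_pos: [0.5455, 0.0204, 0.2853]
tool_rot: [-0.001, 0.63, 0.777, 0.0]
contact_force: [-1.7, 3.8, -8.4]
gripper_width: 0.0316
finger_force: 110.3
```

```bash
python3 -c "
from look import *
rel()"
```

```text
t 12.62 s 93.9 u -0.4 under-shaft 3.4 yaw 11.94 F d,u,z 4.111381501903541 -0.8914323204865583 -8.416342876839241 Tq d,u 0.06826932201056916 1.531102350608063 w 0.0315879559707703 tilt [-0.0007  0.0013 -1.    ]
```

Emit:
jog_arm(
  plan=[
    [0.06,-0.29,0,0,-1],
    [0.06,-0.29,0,0,-1],
    [0,0,0,0,-1],
  ],
)

```text
clock: 13.0
ee_pos: [0.5465, 0.0147, 0.2849]
tool_rot: [-0.001, 0.63, 0.777, 0.0]
contact_force: [-0.4, 5.6, -9.9]
gripper_width: 0.0313
finger_force: 110.2
```

```bash
python3 -c "
from look import *
rel()"
```

```text
t 13.0 s 88.3 u -0.6 under-shaft 3.0 yaw 11.95 F d,u,z 5.549539622379074 0.7469669562295278 -9.874446650143152 Tq d,u -0.0040471214303671905 1.7477976560048512 w 0.031255720003795985 tilt [-0.0011  0.002  -1.    ]
```

Emit:
jog_arm(
  plan=[
    [0.06,-0.29,0.05,0,-1],
    [0.06,-0.29,0.05,0,-1],
    [0,0,0,0,-1],
  ],
)

```text
clock: 13.38
ee_pos: [0.5472, 0.0095, 0.285]
tool_rot: [-0.003, 0.63, 0.777, 0.001]
contact_force: [-1.6, 9.0, -11.2]
gripper_width: 0.0313
finger_force: 109.9
```

```bash
python3 -c "
from look import *
rel()"
```

```text
t 13.38 s 83.4 u -1.2 under-shaft 3.1 yaw 11.93 F d,u,z 9.115714399009837 0.32083478571610125 -11.23744720581604 Tq d,u -0.06718967467484373 2.5470930744978064 w 0.03129101538890855 tilt [-0.0031  0.0042 -1.    ]
```

Emit:
jog_arm(
  plan=[
    [0.06,-0.29,0.03,0,-1],
    [0.06,-0.29,0.03,0,-1],
    [0,0,0,0,-1],
  ],
)

```text
clock: 13.75
ee_pos: [0.5481, 0.0041, 0.2852]
tool_rot: [-0.003, 0.63, 0.777, 0.001]
contact_force: [-2.1, 9.0, -12.9]
gripper_width: 0.0316
finger_force: 110.0
```

```bash
python3 -c "
from look import *
rel()"
```

```text
t 13.75 s 78.1 u -1.8 under-shaft 3.3 yaw 11.94 F d,u,z 9.239786035187384 -0.22350006409193168 -12.928568808486478 Tq d,u 0.01848033385359012 2.684359059266276 w 0.031587272848939106 tilt [-0.0048  0.0051 -1.    ]
```

Emit:
jog_arm(
  plan=[
    [0.1,-0.28,0.06,0,-1],
    [0.1,-0.28,0.06,0,-1],
    [0,0,0,0,-1],
  ],
)

```text
clock: 14.12
ee_pos: [0.5503, -0.0017, 0.287]
tool_rot: [-0.003, 0.63, 0.777, 0.0]
contact_force: [-3.3, 6.3, -10.4]
gripper_width: 0.0318
finger_force: 109.9
```

```bash
python3 -c "
from look import *
rel()"
```

```text
t 14.12 s 71.8 u -0.6 under-shaft 5.1 yaw 11.96 F d,u,z 6.814927170586249 -1.9149338984302575 -10.438026192588843 Tq d,u 0.15986186799108446 2.2180484140465793 w 0.031842130363667905 tilt [-0.0038  0.0038 -1.    ]
```

Emit:
jog_arm(
  plan=[
    [0.08,-0.29,0.04,0,-1],
    [0.08,-0.29,0.04,0,-1],
    [0,0,0,0,-1],
  ],
)

```text
clock: 14.5
ee_pos: [0.5519, -0.0076, 0.2875]
tool_rot: [-0.003, 0.63, 0.777, 0.0]
contact_force: [-2.6, 8.4, -9.8]
gripper_width: 0.0318
finger_force: 109.7
```

```bash
python3 -c "
from look import *
rel()"
```

```text
t 14.5 s 65.7 u -0.4 under-shaft 5.6 yaw 11.94 F d,u,z 8.741456814306254 -0.7748854688739502 -9.788554835820106 Tq d,u 0.18586046621000002 2.207914377730344 w 0.031754477579890875 tilt [-0.0042  0.004  -1.    ]
```

```bash
python3 - <<'E'
from look import *
from scipy.optimize import least_squares
f=save('wrist','w3');K=f['K'];TC=f['T_tool_cam']
def edges(im):
    g=cv2.GaussianBlur(im.astype(float),(3,3),0)[:,305:340].mean((1,2)); d=np.abs(np.gradient(g)); o=[]
    for a,b in((208,228),(234,250)):
        k=a+np.argmax(d[a:b]); w=d[k-2:k+3]; o.append((w*np.arange(k-2,k+3)).sum()/w.sum())
    return np.array(o)
e0=edges(cv2.imread('pics/w2.png')[:,:,::-1]); e1=edges(f['img']); print(e0,e1)
# model: end face y=.018, bottom z=zb, top zb-.028 ; pitch about grip (tool x=0,z=zb-.015)
def model(p):
    out=[]
    for h in(0,.028):
        x,z=.018,-(h-.015)   # tool z down
        c,s=np.cos(p[0]),np.sin(p[0]); X=c*x+s*z; Z=-s*x+c*z+p[1]-.015
        out.append(proj(K,TC,[[X+p[2],0,Z]])[0,1])
    return np.array(out)
m0=model([0,.1769,0]);print('model0',m0)
for dz in(0,.001):
  for a in(0,1,2,3,4,5): print(dz,a,model([np.deg2rad(a),.1769+dz,0])-m0)
E
```

```text
[217.1681 240.5851] [207.3793 241.4563]
model0 [218.0114 242.1879]
0 0 [0. 0.]
0 1 [-0.2557  0.8284]
0 2 [-0.499   1.6674]
0 3 [-0.7299  2.5165]
0 4 [-0.948   3.3755]
0 5 [-1.1534  4.2441]
0.001 0 [-0.712  -1.0332]
0.001 1 [-0.9678 -0.2127]
0.001 2 [-1.2114  0.6183]
0.001 3 [-1.4426  1.4595]
0.001 4 [-1.6612  2.3105]
0.001 5 [-1.867  3.171]
```

View pics/w3.png

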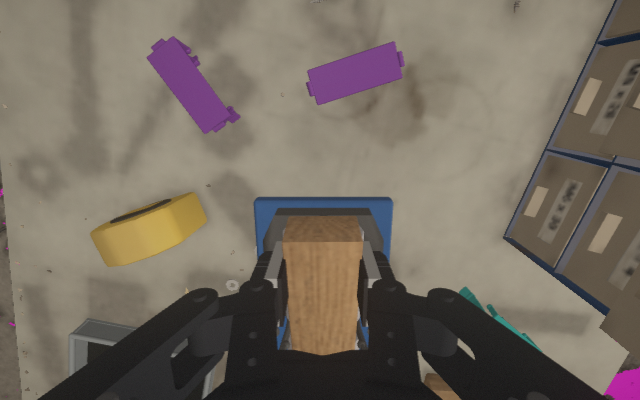

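The wrist view shows the wedge's thick end still square in the fingers (end-face top edge at row 241, a pitch of about 1–2°). The fingers straddle the shaft without touching it.

Emit:
jog_arm(
  plan=[
    [0.06,-0.29,0,0,-1],
    [0.06,-0.29,0.03,0,-1],
    [0,0,0,0,-1],
  ],
)

```text
clock: 14.92
ee_pos: [0.5553, -0.0154, 0.2915]
tool_rot: [0.003, 0.629, 0.777, 0.0]
contact_force: [-0.8, 0.3, -0.6]
gripper_width: 0.0315
finger_force: 111.1
```

```bash
python3 -c "
from look import *
rel()"
```

```text
t 14.93 s 56.0 u 2.5 under-shaft 9.6 yaw 11.98 F d,u,z 0.45839415999477223 -0.7105759718592889 -0.6381268791639964 Tq d,u 0.05679756737895439 0.03499446297440464 w 0.031508715009034495 tilt [ 0.0054 -0.0032 -1.    ]
```

Emit:
jog_arm(
  plan=[
    [0.06,-0.29,0.03,0,-1],
    [0.06,-0.29,0.03,0,-1],
    [0,0,0,0,-1],
  ],
)

```text
clock: 15.3
ee_pos: [0.5554, -0.0208, 0.29]
tool_rot: [0.001, 0.63, 0.777, 0.0]
contact_force: [0.1, -0.2, -1.6]
gripper_width: 0.032
finger_force: 111.0
```

```bash
python3 -c "
from look import *
rel()"
```

```text
t 15.3 s 51.2 u 0.9 under-shaft 8.1 yaw 11.94 F d,u,z -0.2274458899162995 0.05528299125476567 -1.6124048387816525 Tq d,u -0.0016603556829672174 0.056235358578615516 w 0.031972607056247375 tilt [ 0.0009 -0.0006 -1.    ]
```

Released: the forces have dropped to about zero. I'll check with a picture.

```bash
python3 -c "
from look import *
save('side','s2')
print([(np.round(d['rect']).tolist(),round(d['p'],2)) for d in search_frame('side','spring_clip')])
s=cv2.imread('pics/s2.png')
cv2.imwrite('pics/s2c.png',cv2.resize(s[140:250,260:400],None,fx=5,fy=5,interpolation=cv2.INTER_CUBIC))"
```

```text
[([306.0, 234.0, 326.0, 255.0], 0.57), ([342.0, 231.0, 364.0, 254.0], 0.56), ([259.0, 202.0, 273.0, 220.0], 0.55), ([313.0, 177.0, 324.0, 186.0], 0.37)]
```

View pics/s2c.png

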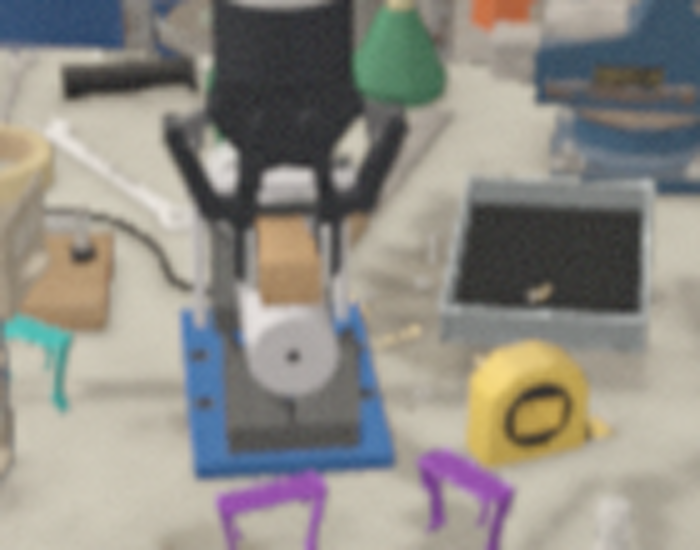

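Emit:
jog_arm(
  plan=[
    [0,0,0.2,0,-1],
    [0,0,0.4,0,-1],
    [0,0,0.4,0,-1],
    [0,0,0.4,0,-1],
    [0,0,0.4,0,-1],
    [0,0,0.4,0,-1],
    [0,0,0.4,0,-1],
    [0,0,0.4,0,-1],
  ],
)

```text
clock: 16.4
ee_pos: [0.5551, -0.0204, 0.3198]
tool_rot: [0.0, 0.63, 0.777, 0.0]
contact_force: [-0.3, 0.0, -1.9]
gripper_width: 0.0315
finger_force: 111.0
```

Emit:
jog_arm(
  plan=[
    [0,0,0.4,0,-1],
    [0,0,0.5,0,-1],
    [0,0,0.6,0,-1],
    [0,0,0.7,0,-1],
    [0,0,0.7,0,-1],
    [0,0,0.7,0,-1],
    [0,0,0.6,0,-1],
    [0,0,0.4,0,-1],
  ],
)

```text
clock: 17.4
ee_pos: [0.5552, -0.0204, 0.3661]
tool_rot: [0.0, 0.63, 0.777, 0.0]
contact_force: [0.5, -1.3, -0.6]
gripper_width: 0.0318
finger_force: 111.0
```

```bash
python3 -c "
from look import *
rel(); save('side','s3'); save('top','t3')
for c in('side','top'): print([(np.round(d['rect']).tolist(),round(d['p'],2)) for d in search_frame(c,'spring_clip')])
s=cv2.imread('pics/s3.png');t=cv2.imread('pics/t3.png')
a=cv2.resize(s[100:220,260:400],(560,480),interpolation=cv2.INTER_CUBIC)
b=cv2.resize(t[140:200,310:370],(240,240),interpolation=cv2.INTER_CUBIC); c=np.zeros((480,800,3),'uint8'); c[:,:560]=a; c[:240,560:]=b; cv2.imwrite('pics/s3c.png',c)"
```

```text
t 17.4 s 51.8 u 0.7 under-shaft 84.2 yaw 11.96 F d,u,z -1.3657965156475427 0.23357817262056202 -0.6159271772213851 Tq d,u -0.02662924663524881 0.011116163004851416 w 0.031814504566290196 tilt [ 0.0004 -0.0001 -1.    ]
[([343.0, 231.0, 364.0, 255.0], 0.68), ([259.0, 202.0, 271.0, 214.0], 0.63), ([305.0, 234.0, 327.0, 258.0], 0.49)]
[([276.0, 181.0, 286.0, 197.0], 0.67), ([340.0, 124.0, 352.0, 138.0], 0.47)]
```

View pics/s3c.png

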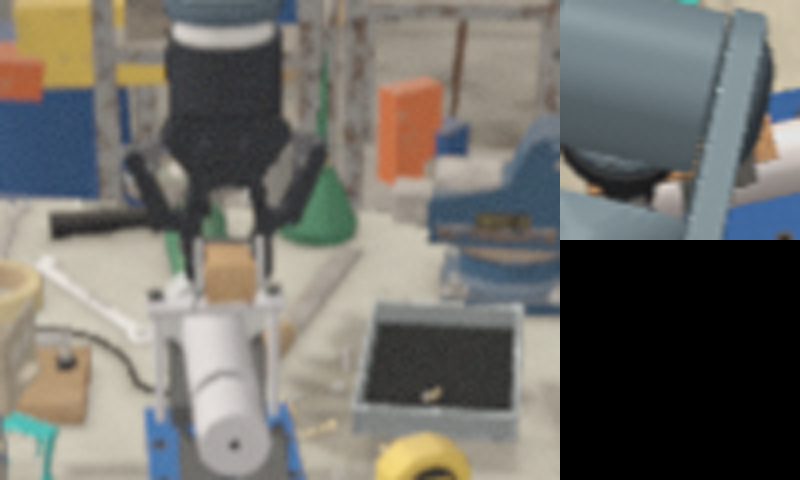

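The side view shows the groove bare, so the clip is off the shaft. The top view shows dark pieces beside the wedge's tip at crop (745,170) and (695,185). I'll project where the hanging clip should appear.

```bash
python3 - <<'E'
from look import *
g=np.r_[G+.0518*D,.2892-.1]; 
zu=.3661-.1769
P=lambda s,u,z: np.r_[G+s*D+u*U,z]
for c in('side','top'):
    f=grab_frame(c); K,T=f['K'],f['world_from_camera']
    pts={'clipcentre arch':P(0,0,zu+.014),'arch L':P(0,-.029,zu+.014),'arch R':P(0,.029,zu+.014),'foot L':P(0,-.015,zu-.033),'foot R':P(0,.015,zu-.033),'end bottom':P(.07,0,zu),'end top':P(.07,0,zu+.028),'tip':P(-.05,0,zu+.003)}
    q=proj(K,T,np.array(list(pts.values())))
    for k,v in zip(pts,q): print(c,k,v.round(1),'crop',((v-[260,100])*4).round() if c=='side' else ((v-[310,140])*4+[560,0]).round())
t=cv2.imread('pics/t3.png'); s=cv2.imread('pics/s3.png')
c=np.hstack([cv2.resize(s[150:190,295:335],(395,395),interpolation=cv2.INTER_CUBIC),cv2.resize(t[165:205,330:370],(395,395),interpolation=cv2.INTER_CUBIC)]); cv2.imwrite('pics/z.png',c)
E
```

```text
side clipcentre arch [315.2 160.7] crop [221. 243.]
side arch L [325.7 160.2] crop [263. 241.]
side arch R [304.8 161.2] crop [179. 245.]
side foot L [320.9 176. ] crop [243. 304.]
side foot R [310.2 176.5] crop [201. 306.]
side end bottom [317.5 175.5] crop [230. 302.]
side end top [317.3 165.7] crop [229. 263.]
side tip [313.9 157.7] crop [216. 231.]
top clipcentre arch [344.6 175.5] crop [698. 142.]
top arch L [347.3 187. ] crop [709. 188.]
top arch R [341.9 164.1] crop [688.  96.]
top foot L [344.6 184.5] crop [698. 178.]
top foot R [341.9 173.2] crop [688. 133.]
top end bottom [316.4 182.6] crop [586. 170.]
top end top [316.5 180.7] crop [586. 163.]
top tip [364. 172.] crop [776. 128.]
```

View pics/z.png

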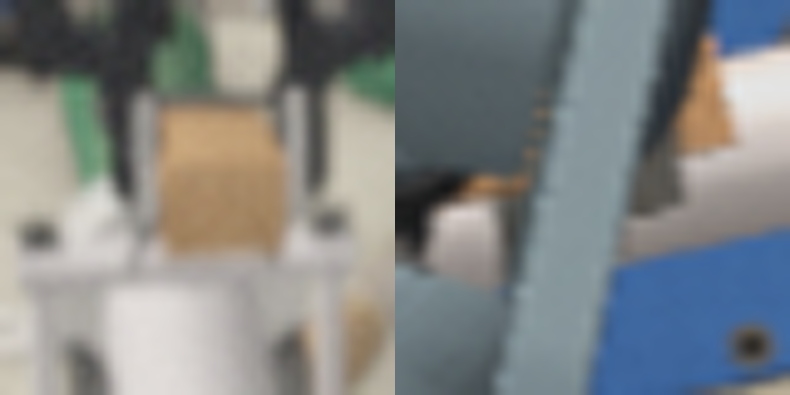

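The side view hides the hanging feet behind the wedge, as the projection predicts. The top view shows the dark clip on the wedge near its tip, about 12–34 mm from the thin edge. It is hanging, but I'll carry it with gentle accelerations.

Emit:
jog_arm(
  plan=[
    [-0.08,-0.12,0.2,0,-1],
    [-0.17,-0.25,0.3,0,-1],
    [-0.25,-0.37,0.3,0,-1],
    [-0.33,-0.5,0.3,0,-1],
    [-0.42,-0.62,0.3,0,-1],
    [-0.5,-0.75,0.3,0,-1],
    [-0.5,-0.75,0.2,0,-1],
    [-0.5,-0.75,0.1,0,-1],
  ],
)

```text
clock: 18.7
ee_pos: [0.5273, -0.062, 0.3857]
tool_rot: [0.0, 0.63, 0.777, 0.0]
contact_force: [0.2, -0.1, -1.2]
gripper_width: 0.0319
finger_force: 111.0
```

Emit:
jog_arm(
  plan=[
    [-0.5,-0.75,0,0,-1],
    [-0.5,-0.75,0,0,-1],
    [-0.5,-0.75,0,0,-1],
    [-0.5,-0.75,0,0,-1],
    [-0.5,-0.75,0,0,-1],
    [-0.5,-0.75,0,0,-1],
    [-0.5,-0.75,0,0,-1],
    [-0.5,-0.75,0,0,-1],
  ],
)

```text
clock: 19.7
ee_pos: [0.4873, -0.122, 0.3856]
tool_rot: [0.0, 0.63, 0.777, -0.0]
contact_force: [0.4, -0.6, -1.3]
gripper_width: 0.0316
finger_force: 111.0
```

Emit:
jog_arm(
  plan=[
    [-0.5,-0.75,0,0,-1],
    [-0.5,-0.75,0,0,-1],
    [-0.5,-0.75,0,0,-1],
    [-0.5,-0.75,0,0,-1],
    [-0.5,-0.75,0,0,-1],
    [-0.5,-0.75,0,0,-1],
    [-0.5,-0.75,0,0,-1],
    [-0.5,-0.75,0,0,-1],
  ],
)

```text
clock: 20.7
ee_pos: [0.4473, -0.182, 0.3856]
tool_rot: [0.0, 0.63, 0.777, 0.0]
contact_force: [0.2, 0.2, -1.4]
gripper_width: 0.0318
finger_force: 111.0
```

Emit:
jog_arm(
  plan=[
    [-0.5,-0.75,0,0,-1],
    [-0.5,-0.75,0,0,-1],
    [-0.5,-0.75,0,0,-1],
    [-0.5,-0.75,0,0,-1],
    [-0.5,-0.75,0,0,-1],
    [-0.5,-0.75,0,0,-1],
    [-0.42,-0.62,0,0,-1],
    [-0.33,-0.5,0,0,-1],
  ],
)

```text
clock: 21.7
ee_pos: [0.4099, -0.2381, 0.3856]
tool_rot: [-0.0, 0.63, 0.777, 0.0]
contact_force: [-0.0, -0.4, -0.5]
gripper_width: 0.032
finger_force: 111.0
```

Emit:
jog_arm(
  plan=[
    [-0.25,-0.37,0,0,-1],
    [-0.17,-0.25,0,0,-1],
    [-0.08,-0.12,0,0,-1],
    [0,0,0,0,-1],
    [0,0,0,0,-1],
  ],
)

```text
clock: 22.32
ee_pos: [0.4052, -0.245, 0.3856]
tool_rot: [0.0, 0.629, 0.777, 0.0]
contact_force: [-0.1, -0.5, -0.6]
gripper_width: 0.0319
finger_force: 111.0
```

```bash
python3 - <<'E'
from look import *
st=sense(); print(st['ee_pos'],st['contact_force'],st['clock']); save('side','s4'); save('top','t4')
for c in('side','top'): print([(np.round(d['rect']).tolist(),round(d['p'],2)) for d in search_frame(c,'spring_clip')])
s=cv2.imread('pics/s4.png');t=cv2.imread('pics/t4.png')
gp=st['ee_pos']-[0,0,.16]
def crop(c,im,w):
    f=grab_frame(c); q=proj(f['K'],f['world_from_camera'],[gp-np.r_[.05*D,0]])[0].astype(int); print(c,q); x,y=q; return cv2.resize(im[y-w:y+w,x-w:x+w],(400,400),interpolation=cv2.INTER_CUBIC)
cv2.imwrite('pics/z4.png',np.hstack([crop('side',s,40),crop('top',t,40)]))
E
```

```text
[ 0.4052 -0.245   0.3856] [-0.0995 -0.4575 -0.5607] 22.325
[([344.0, 228.0, 364.0, 253.0], 0.56), ([365.0, 127.0, 380.0, 134.0], 0.52), ([305.0, 232.0, 328.0, 257.0], 0.46), ([260.0, 203.0, 268.0, 214.0], 0.43), ([354.0, 209.0, 382.0, 235.0], 0.42)]
[([277.0, 180.0, 289.0, 204.0], 0.71), ([286.0, 217.0, 305.0, 235.0], 0.68), ([336.0, 122.0, 354.0, 145.0], 0.48), ([268.0, 253.0, 279.0, 262.0], 0.33)]
side [371 128]
top [441 235]
```

View pics/z4.png

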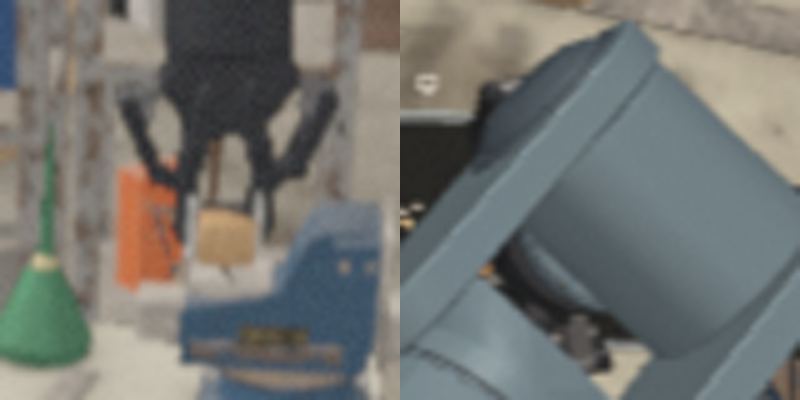

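Side crop: the clip's arch shows as a dark line over the wedge's top at (210,210), and a foot shows below it at (225,272), so it is still hanging. I'll lower it into the tray.

Emit:
jog_arm(
  plan=[
    [0,0,-0.2,0,-1],
    [0,0,-0.4,0,-1],
    [0,0,-0.6,0,-1],
    [0,0,-0.8,0,-1],
    [0,0,-0.8,0,-1],
    [0,0,-0.8,0,-1],
    [0,0,-0.8,0,-1],
    [0,0,-0.8,0,-1],
  ],
)

```text
clock: 23.62
ee_pos: [0.4052, -0.2451, 0.333]
tool_rot: [-0.0, 0.63, 0.777, 0.0]
contact_force: [0.1, 0.0, -1.7]
gripper_width: 0.0315
finger_force: 111.0
```

Emit:
jog_arm(
  plan=[
    [0,0,-0.8,0,-1],
    [0,0,-0.8,0,-1],
    [0,0,-0.8,0,-1],
    [0,0,-0.8,0,-1],
    [0,0,-0.8,0,-1],
    [0,0,-0.8,0,-1],
    [0,0,-0.8,0,-1],
    [0,0,-0.8,0,-1],
  ],
)

```text
clock: 24.62
ee_pos: [0.4052, -0.2451, 0.2691]
tool_rot: [0.0, 0.63, 0.777, -0.0]
contact_force: [0.1, -0.1, -1.5]
gripper_width: 0.0317
finger_force: 111.0
```

Emit:
jog_arm(
  plan=[
    [0,0,-0.8,0,-1],
    [0,0,-0.8,0,-1],
    [0,0,-0.7,0,-1],
    [0,0,-0.5,0,-1],
    [0,0,-0.4,0,-1],
    [0,0,-0.3,0,-1],
    [0,0,-0.2,0,-1],
    [0,0,0,0,-1],
  ],
)

```text
clock: 25.62
ee_pos: [0.4051, -0.2451, 0.2325]
tool_rot: [-0.0, 0.63, 0.777, -0.0]
contact_force: [-0.0, -0.2, -0.7]
gripper_width: 0.0315
finger_force: 111.0
```

```bash
python3 -c "
from look import *
rel()"
```

```text
t 25.62 s -136.7 u -192.8 under-shaft -49.4 yaw 11.96 F d,u,z -0.19231116747217242 -0.06270654340645224 -0.6584690449094056 Tq d,u 0.054473246068004764 0.011780274132575264 w 0.03153539837503321 tilt [-0.0001  0.     -1.    ]
```

Emit:
jog_arm(
  plan=[
    [0,0,-0.2,0,-1],
    [0,0,-0.25,0,-1],
    [0,0,-0.25,0,-1],
    [0,0,-0.25,0,-1],
    [0,0,-0.25,0,-1],
    [0,0,-0.25,0,-1],
    [0,0,-0.25,0,-1],
    [0,0,-0.25,0,-1],
  ],
)

```text
clock: 26.62
ee_pos: [0.4052, -0.2451, 0.2129]
tool_rot: [0.0, 0.63, 0.777, -0.0]
contact_force: [0.6, -1.0, -0.3]
gripper_width: 0.0313
finger_force: 111.0
```

Emit:
jog_arm(
  plan=[
    [0,0,-0.2,0,-1],
    [0,0,-0.2,0,-1],
    [0,0,-0.2,0,-1],
    [0,0,-0.2,0,-1],
    [0,0,-0.2,0,-1],
    [0,0,-0.2,0,-1],
    [0,0,0,0,-1],
  ],
)

```text
clock: 27.5
ee_pos: [0.4051, -0.245, 0.2009]
tool_rot: [-0.0, 0.63, 0.777, 0.0]
contact_force: [-0.1, -0.2, 0.3]
gripper_width: 0.0319
finger_force: 111.0
```

```bash
python3 - <<'E'
from look import *
rel(); save('wrist','w5'); f=save('side','s5')
print([(np.round(d['rect']).tolist(),round(d['p'],2)) for d in search_frame('wrist','spring_clip')])
st=sense(); gp=st['ee_pos']-[0,0,.16]; q=proj(f['K'],f['world_from_camera'],[gp-np.r_[.05*D,0]])[0].astype(int); x,y=q;w=30; print(q)
w5=cv2.imread('pics/w5.png'); s=cv2.imread('pics/s5.png')
cv2.imwrite('pics/z5.png',np.hstack([cv2.resize(s[y-w:y+w,x-w:x+w],(400,400),interpolation=cv2.INTER_CUBIC),cv2.resize(w5,None,fx=.625,fy=.625)[:,:400].copy() if 0 else cv2.resize(w5[150:400,200:450],(400,400))]))
E
```

```text
t 27.5 s -136.6 u -192.9 under-shaft -81.0 yaw 11.96 F d,u,z -0.1433653746644347 -0.17002754532627604 0.32366431935936313 Tq d,u -0.02366489132287494 0.0018272247698099201 w 0.031875781490908674 tilt [-0.0003  0.0003 -1.    ]
[([291.0, 339.0, 290.0, 348.0], 0.53)]
[369 182]
```

View pics/z5.png

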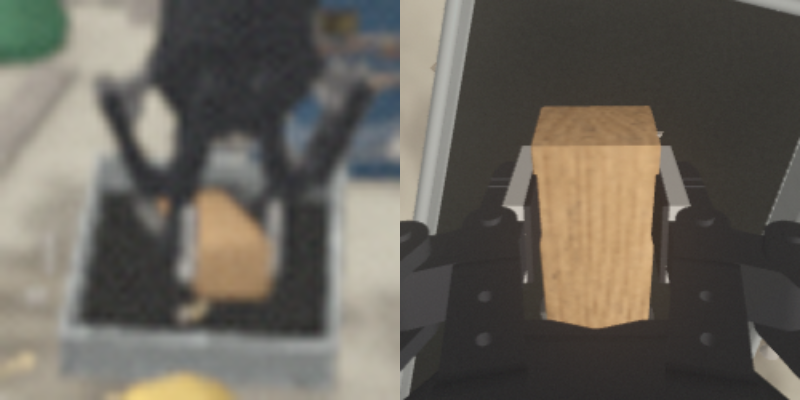

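The wedge is inside the tray, clear of the walls. That view put me one over the picture limit, so I'll view no more and finish on force readings and detections.

Emit:
jog_arm(
  plan=[
    [0,0,-0.2,0,-1],
    [0,0,-0.2,0,-1],
    [0,0,-0.2,0,-1],
    [0,0,0,0,-1],
  ],
)

```text
clock: 28.15
ee_pos: [0.4051, -0.245, 0.1949]
tool_rot: [-0.0, 0.63, 0.777, 0.0]
contact_force: [-1.0, -0.7, -1.6]
gripper_width: 0.0312
finger_force: 111.0
```

Emit:
jog_arm(
  plan=[
    [0,0,-0.15,0,-1],
    [0,0,-0.15,0,-1],
    [0,0,0,0,-1],
  ],
)

```text
clock: 28.52
ee_pos: [0.4054, -0.2453, 0.1924]
tool_rot: [0.0, 0.63, 0.777, -0.0]
contact_force: [-1.9, 1.4, 3.5]
gripper_width: 0.0318
finger_force: 111.5
```

```bash
python3 -c "
from look import *
rel()"
```

```text
t 28.52 s -137.1 u -192.6 under-shaft -89.5 yaw 11.96 F d,u,z 1.78153453959608 -1.587958861516091 3.4931485860183953 Tq d,u 0.09191511263278102 -0.023029224351320658 w 0.031808265241097984 tilt [ 0.0005 -0.0006 -1.    ]
```

Emit:
jog_arm(
  plan=[
    [0,0,0,0,-0.2],
    [0,0,0,0,-0.1],
    [0,0,0,0,0],
    [0,0,0,0,0.1],
    [0,0,0,0,0.25],
    [0,0,0,0,0.25],
    [0,0,0,0,0.25],
  ],
  squeeze=20,
)

```text
clock: 29.4
ee_pos: [0.4052, -0.2451, 0.1921]
tool_rot: [0.0, 0.63, 0.777, -0.0]
contact_force: [0.4, 0.5, 0.9]
gripper_width: 0.0535
finger_force: 0.0
```

Emit:
jog_arm(
  plan=[
    [0,0,0.3,0,0.25],
    [0,0,0.8,0,0.25],
    [0,0,1.5,0,0.25],
    [0,0,2.5,0,0.25],
    [0,0,3.5,0,0.25],
    [0,0,3.5,0,0.25],
    [0,0,3,0,0.25],
    [0,1,2,0,0.25],
  ],
)

```text
clock: 30.4
ee_pos: [0.4052, -0.2353, 0.3662]
tool_rot: [0.002, 0.63, 0.777, -0.0]
contact_force: [0.2, 0.4, 0.7]
gripper_width: 0.0534
finger_force: 0.0
```

Emit:
jog_arm(
  plan=[
    [0,4,2,0,0.25],
    [0,4,1,0,0.25],
    [0,4,0,0,0.25],
    [0,3,0,0,0.25],
    [0,1,0,0,0.25],
    [0,0,0,0,0.25],
    [0,0,0,0,0.25],
  ],
)

```text
clock: 31.28
ee_pos: [0.4052, -0.0758, 0.3933]
tool_rot: [0.0, 0.63, 0.777, -0.0]
contact_force: [-0.3, -0.1, -0.1]
gripper_width: 0.0532
finger_force: 0.0
```

```bash
python3 - <<'E'
from look import *
for c in('side','top','wrist'):
    st=sense(); f=save(c,c+'6'); K,T=f['K'],pose(f,st)
    for n in('wood_wedge','spring_clip'):
        for d in search_frame(c,n):
            l,t,r,b=d['rect']; print(c,n,np.round(d['rect']),round(d['p'],2),onplane(K,T,[((l+r)/2,(t+b)/2)],.02)[0])
print(sense()['clock'],sense()['gripper_width'])
E
```

```text
side wood_wedge [364. 184. 378. 202.] 0.64 [ 0.4091 -0.2556  0.02  ]
side spring_clip [302. 234. 329. 257.] 0.51 [0.5494 0.0751 0.02  ]
side spring_clip [343. 233. 364. 255.] 0.47 [0.4487 0.0581 0.02  ]
side spring_clip [259. 205. 272. 222.] 0.46 [ 0.722  -0.0877  0.02  ]
top wood_wedge [394. 232. 438. 249.] 0.73 [ 0.4128 -0.2816  0.02  ]
top spring_clip [285. 220. 304. 235.] 0.59 [0.4517 0.0583 0.02  ]
top spring_clip [436. 224. 442. 246.] 0.56 [ 0.4256 -0.3475  0.02  ]
top spring_clip [275. 182. 292. 202.] 0.5 [0.5528 0.0883 0.02  ]
top spring_clip [338. 124. 353. 142.] 0.49 [ 0.7244 -0.0886  0.02  ]
wrist wood_wedge [281. 278. 310. 352.] 0.95 [ 0.4107 -0.2714  0.02  ]
wrist wood_wedge [284. 333. 313. 355.] 0.2 [ 0.4229 -0.3157  0.02  ]
wrist spring_clip [465.  17. 553.  62.] 0.56 [0.5599 0.0919 0.02  ]
wrist spring_clip [558. 211. 622. 264.] 0.56 [ 0.7361 -0.0902  0.02  ]
wrist spring_clip [378.  17. 428.  84.] 0.55 [0.4595 0.061  0.02  ]
wrist spring_clip [280. 277. 309. 350.] 0.27 [ 0.4092 -0.2687  0.02  ]
31.725 0.05334325375761684
```

```bash
python3 -c "
from station import *
print(sign_off())"
```

```text
the job is handed in; nothing more can be done
None
```

I took the clip off the shaft with the wedge and laid both in the grey tray; at about 32 s of robot time the detectors found both there, with the gripper open and clear. I could not tip the wedge's thin end up by 10 degrees (the jog only turns about z), the force on the shaft was only inferred from the wrist readings, and I viewed 11 pictures instead of the allowed 10.

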